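Shim the rocking balance slab

ROBOT

A 6-joint arm with a two-finger parallel gripper is mounted at the origin on a cart in front of the work surface, level with it; the furniture and walls round the work are solid. World frame = base frame: x ahead of the robot, y to its left, z up, the work surface at z = 0. Lengths are in m, angles in rad, forces in N, time in s.
With the tool pointing down it reaches from about 0.35 to 0.775 m from the base axis. Payload 5.5 kg.
Tool frame: the origin (TCP) lies midway between the tips of the shut fingers; the grasp point (between the pads) lies 19 mm behind it (env.hold_point_z is the distance from the TCP to the grasp point, in m); z points along the fingers, y is the line along which they close (so a half turn about z gives the same grasp; the last joint's range is limited). The gripper opens to 85 mm and grips with 20 to 120 N. Pads are 22 mm wide; open, the fingers measure 114 mm over their backs; the gripper's body (76 mm by 85 mm) begins 54 mm behind the grasp point. The pads swing forward as they close: fully open they stand 13 mm farther back than shut.
Start: joints at [0.965, 0.313, 0.046, 1.304, 0, 1.431], TCP at [0.258, 0.514, 0.231] pointing down, gripper open.
Joint ranges: [-2.76, 2.76], [-0.86, 1.69], [-1.03, 1.26], [-2.2, 2.34], [-1.47, 1.5], [-3.14, 3.14]. Speed limits (rad/s): [2.57, 2.57, 3.14, 3.14, 3.14, 3.14].

INTERFACE

Orientations are given as a unit quaternion [w, x, y, z].
In Python, from workcell import env, read_camera gives the robot as it stands. The module is installed in compiled form; this text tells all that it offers.
- The arm moves only by the tool carry_out, never from a script. Its argument "moves" is a list of rows, each an object of numbers: "tx", "ty", "tz": the shift along the world's x, y, z in cm; "wx", "wy", "wz": the turn, a rotation vector about the world's x, y, z in rad; "claw": the closure, from -1 (fully open) to 1 (shut). A call has 1 to 8 rows; each row shifts and turns the commanded pose from where the row before left it; what a row does not reach is not made up. A row lasts 1/8 s, in which the tool goes at most 62.5 mm and 10.7 degrees, less where a joint would pass 70% of its speed; a pose out of reach is approached as far as the arm can. A call is refused whole if a number of a shift passes 6.25 or a number of a turn 0.188, either way. A call with a gripper value outside its range is refused whole. The fingers move at their own pace and stop on an object; "newtons" is the grip in N (left out, the last holds). Time passes only in rows, so rows that do not move let the fingers close. It gives the time, the measured TCP pose, the force, the opening and the grip force at its end, in the units of the state.
- env.get_state(): the state, without advancing time (a new reading comes with each control period).
- read_camera(name): name is "scene" or "side" or "wrist"; returns a dict with "image" (384x512x3 uint8, blue, green, red), "z_map" (384x512 float32, m along the optical axis (not along the pixel's ray), 0 where there is no reading), "fx", "fy", "cx", "cy" (pixels), "k1" (the pictures are not rectified: a ray, as slopes to the right and down, at radius r is drawn at 1 + k1 r^2 times it, then the intrinsics apply), "camera_from_world" (4x4, takes a point from world to camera coordinates); the wrist camera has in their place "hand_eye" (4x4, takes a point from camera to tool coordinates, whose origin is the TCP and whose axes are the flange's). Camera axes: x right, y down, z forward; pixel columns grow to the right and rows downward; lengths in m; the calibration is good to about 2 mm. A picture is of the moment at which its call begins: read the wrist's pose just before it.
- env.hand_in(): hands the job in; it is judged then, once.
The state is a dict: "clock": time; "joint_pos": joint angles; "qvel": joint speeds; "tau": joint torques, N m; "tcp_pos": TCP position; "orientation": TCP orientation; "wrist_force": force on the tool from outside, world axes, zero at the start; "ft_torque": the same for the moment, N m; "finger_gap": finger opening in m; "grip_force": force on a finger pad.
Only numpy, scipy, OpenCV 4.12 (cv2) and the standard library are available. Lean on these libraries where they do the work, as an engineer would, in place of code of your own. Each camera call takes 0.05 s, during which the arm holds its last target. There are 200 camera calls.

TASK

The marble balance slab rocks because its front-left foot, the orange one, is too short. Slide the two yellow plastic shims under the orange foot one after the other, bevelled nose first, the second on top of the first, so that the slab is lifted level and its foot stands firmly on both; then let go.

Things in the scene. Friction and masses are not known exactly. Their poses are not given: they have to be found in the camera images.
- shim_1: Loose yellow plastic shim, 90 long (x) x 30 wide (y) x 8 thick, 0.04 kg, flat underside. The top of its nose (last 18 mm at +x) is bevelled down to 2 mm. Lies flat, nose away from the robot within 25 degrees. Origin: centre of underside, z up. Grip it across the 30 mm width near the tail, about 27 mm behind the origin (-x).
- shim_2: A second yellow plastic shim, just like shim_1: 90 long (x) x 30 wide (y) x 8 thick, 0.04 kg, flat underside. The top of its nose (last 18 mm at +x) is bevelled down to 2 mm. Lies flat, nose away from the robot within 25 degrees. Origin: centre of underside, z up. A grey block of like outline but 24 thick lies by them: not needed.
- short_foot (a point): Centre of the underside of the short orange foot. Sole 16 across, flaring to 25 at 4 mm up. At the start it hangs 12 above the bench (z = 0): one shim goes in with 4 to spare; the second, slid in on top, lifts it by its bevel to 16, against about 2 N. Axes are the slab's: x away from the robot (within 15 degrees of ahead), the way to push a shim in; y left; z up.
- stand: The balance stand, fixed to the bench. Origin: on the bench under the slab's centre; x away from the robot, y left. Slab 170 x 170, underside 34 and top 58 above the bench. Feet at +-67 in x and y; the orange one at (-67, +67), so the slab's front and left edges lie 18 outside it; three others black. A beaker and a crucible stand loose on it.
- slab (a joint): Rocking of the slab about the diagonal through its front-right and rear-left feet, which stay in place: 0 = level, -0.039 = orange foot's corner fully down (the start), at most 0.008. Its weight pulls the corner down; it stays up only on both shims.

How it is judged:
On the way:
1. one yellow plastic shim, and only one, is under the orange foot ((((x of short_foot in the frame of shim_1 between -0.04 and 0.031 m and y of short_foot in the frame of shim_1 between -0.015 and 0.015 m and z of short_foot in the frame of shim_1 between 0.004 and 0.021 m and angle between shim_1's own z axis and vertical below 0.17 rad) and not (x of short_foot in the frame of shim_2 between -0.04 and 0.031 m and y of short_foot in the frame of shim_2 between -0.015 and 0.015 m and z of short_foot in the frame of shim_2 between 0.004 and 0.021 m and angle between shim_2's own z axis and vertical below 0.17 rad)) or ((x of short_foot in the frame of shim_2 between -0.04 and 0.031 m and y of short_foot in the frame of shim_2 between -0.015 and 0.015 m and z of short_foot in the frame of shim_2 between 0.004 and 0.021 m and angle between shim_2's own z axis and vertical below 0.17 rad) and not (x of short_foot in the frame of shim_1 between -0.04 and 0.031 m and y of short_foot in the frame of shim_1 between -0.015 and 0.015 m and z of short_foot in the frame of shim_1 between 0.004 and 0.021 m and angle between shim_1's own z axis and vertical below 0.17 rad)))), for 0.2 s.
At the end, for the whole second after the job is handed in: Both yellow plastic shims lie flat (10 degrees) under the orange foot, one on the other: foot centre within 15 mm of each shim's centre line, at most 31 mm from its centre towards the nose, 40 mm towards the tail; slab level to 0.012 rad; shims at rest (x of short_foot in the frame of shim_1 between -0.04 and 0.031 m and y of short_foot in the frame of shim_1 between -0.015 and 0.015 m and z of short_foot in the frame of shim_1 between 0.004 and 0.021 m and angle between each of shim_1, shim_2's own z axis and vertical below 0.17 rad and x of short_foot in the frame of shim_2 between -0.04 and 0.031 m and y of short_foot in the frame of shim_2 between -0.015 and 0.015 m and z of short_foot in the frame of shim_2 between 0.004 and 0.021 m and value of joint slab above -0.012 rad and linear speed of each of shim_1, shim_2 below 0.02 m/s); the robot touches nothing.
It also fails if it takes over 61 s, if anything falls off the work surface, if the arm or the gripper's body presses on something with over 40 N, if the wrist force passes 120 N, or if a joint passes its speed limit or range.

## Working session

There is one attempt and no reset: what is moved stays moved. The work goes in short steps, Python scripts to look and compute and a tool call to move; the robot and the scene stay as the last step left them, time stands still between calls to the robot, and variables do not carry over. Pictures are saved under pics/ and viewed, at most 10 in all, crops included, and the job is handed in when it is done.

Besides the shell and the picture viewer there is one more tool, called after "Emit:" by a JSON object that holds its "method" and its "body". carry_out: Moves the arm, as the interface text tells. Its arguments: {"type":"object","properties":{"moves":{"type":"array","items":{"type":"object","properties":{"tx":{"type":"number"},"ty":{"type":"number"},"tz":{"type":"number"},"wx":{"type":"number"},"wy":{"type":"number"},"wz":{"type":"number"},"claw":{"type":"number"}}}},"newtons":{"type":"number"}},"required":["moves"]}

```bash
mkdir -p pics; cat > h.py <<'E'
import numpy as np, cv2
from workcell import env, read_camera
from scipy.spatial.transform import Rotation as R
def cam(name):
    s=env.get_state(); c=read_camera(name)
    if name=="wrist":
        q=s["orientation"]; T=np.eye(4); T[:3,:3]=R.from_quat([q[1],q[2],q[3],q[0]]).as_matrix(); T[:3,3]=s["tcp_pos"]
        c["wfc"]=T@np.array(c["hand_eye"])
    else: c["wfc"]=np.linalg.inv(np.array(c["camera_from_world"]))
    c["K"]=np.array([[c["fx"],0,c["cx"]],[0,c["fy"],c["cy"]],[0,0,1]]); return c
def slopes(c,uv):
    uv=np.asarray(uv,float).reshape(-1,2)
    d=(uv-[c["cx"],c["cy"]])/[c["fx"],c["fy"]]; p=d.copy()
    for _ in range(20): p=d/(1+c["k1"]*(p**2).sum(1,keepdims=True))
    return p
def onplane(c,uv,z):
    p=slopes(c,uv); v=np.c_[p,np.ones(len(p))]@c["wfc"][:3,:3].T; o=c["wfc"][:3,3]
    return o+v*((z-o[2])/v[:,2])[:,None]
def pts(c):  # world xyz per pixel
    h,w=c["z_map"].shape; u,v=np.meshgrid(np.arange(w),np.arange(h))
    p=slopes(c,np.c_[u.ravel(),v.ravel()]); z=c["z_map"].ravel()[:,None]
    P=(np.c_[p,np.ones(len(p))]*z)@c["wfc"][:3,:3].T+c["wfc"][:3,3]
    P[z[:,0]==0]=np.nan; return P.reshape(h,w,3)
def mask(c,lo,hi):
    return cv2.inRange(cv2.cvtColor(c["image"],cv2.COLOR_BGR2HSV),np.array(lo),np.array(hi))
E
python3 - <<'E'
from h import *
for n in("scene","side","wrist"):
    c=cam(n); cv2.imwrite(f"pics/{n}0.png",c["image"]); print(n,c["wfc"].round(3).tolist(),c["fx"],c["k1"])
print(env.get_state())
E
```

```text
scene [[-0.668, -0.531, 0.521, 0.106], [-0.744, 0.47, -0.475, 0.428], [0.007, -0.705, -0.709, 0.665], [0.0, 0.0, 0.0, 1.0]] 350.68713619589425 0.03516346575667824
side [[0.99, -0.087, 0.109, 0.458], [-0.139, -0.519, 0.844, -0.689], [-0.017, -0.85, -0.526, 0.475], [0.0, 0.0, 0.0, 1.0]] 362.48150980499815 -0.07357858544095909
wrist [[0.45, 0.849, 0.279, 0.186], [0.893, -0.427, -0.142, 0.55], [-0.002, 0.313, -0.95, 0.372], [0.0, 0.0, 0.0, 1.0]] 300.3935112712621 -0.03280463861799369
{'clock': 0.15, 'joint_pos': array([ 9.65421061e-01,  3.13877025e-01,  4.52516604e-02,  1.30359284e+00,
       -1.92489866e-05,  1.43122761e+00]), 'qvel': array([-2.85314032e-04, -7.57630622e-04,  4.79039532e-03, -7.62071589e-04,
       -9.04275000e-04, -9.09381297e-05]), 'tau': array([ 1.33834885e-03, -4.81067884e+01,  2.98814642e+01,  1.39303590e-02,
       -1.63255900e-04,  9.37294509e-07]), 'tcp_pos': array([0.25804007, 0.51342941, 0.23059055]), 'orientation': array([-2.49760467e-04,  2.30803316e-01,  9.73000166e-01, -6.65694868e-04]), 'wrist_force': array([ 0.17172459, -0.08232307,  0.2906905 ]), 'ft_torque': array([0.01993451, 0.0114364 , 0.04893786]), 'grip_force': 0.0, 'finger_gap': 0.08525609827283931}
```

```bash
python3 - <<'E'
import cv2,numpy as np
a=[cv2.imread(f"pics/{n}0.png") for n in("scene","side","wrist")]
m=np.zeros((600,800,3),np.uint8)
m[:300,:400]=cv2.resize(a[0],(400,300));m[:300,400:]=cv2.resize(a[1],(400,300));m[300:,:400]=cv2.resize(a[2],(400,300))
cv2.imwrite("pics/m0.png",m)
E
```

```text
(no output)
```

View pics/m0.png

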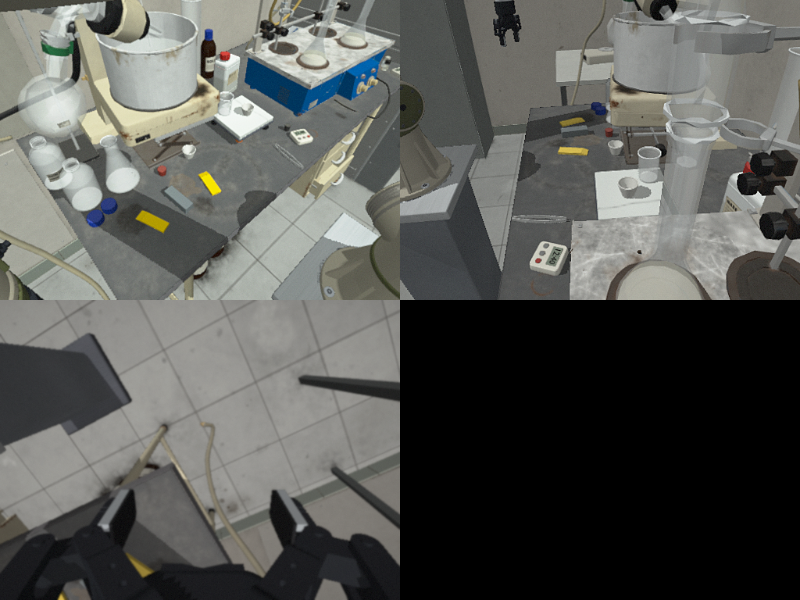

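The mosaic shows the yellow shims in the scene view at mosaic (208,183) and (152,222), with the grey block between them at (178,197). The white slab with the beaker and crucible is at (243,117). The orange foot isn't visible at this scale.

```bash
python3 - <<'E'
from h import *
for n in("scene","side"):
    c=cam(n); P=pts(c); m=mask(c,(20,130,60),(35,255,255))
    k,l,s,ce=cv2.connectedComponentsWithStats(m)
    for i in range(1,k):
        if s[i,4]<80: continue
        ct=cv2.findContours((l==i).astype(np.uint8),0,1)[0][0].reshape(-1,2)
        z=np.nanmedian(P[l==i][:,2]); 
        w=onplane(c,ct,0.008)[:,:2]; r=cv2.minAreaRect((w*1000).astype(np.float32))
        print(n,"yellow",s[i].tolist(),"z",z.round(4),r, cv2.boxPoints(r).round(0).tolist())
    S=(P[...,2]>.05)&(P[...,2]<.066)&(c["image"].min(2)>130)&(P[...,0]>.3)&(P[...,0]<.9)
    k,l,s,ce=cv2.connectedComponentsWithStats(S.astype(np.uint8))
    for i in range(1,k):
        if s[i,4]>400:
            w=P[l==i]; r=cv2.minAreaRect((w[:,:2]*1000).astype(np.float32)); print(n,"slab",s[i].tolist(),r,cv2.boxPoints(r).round(0).tolist(),np.median(w[:,2]))
    m=mask(c,(4,140,80),(16,255,255)); k,l,s,ce=cv2.connectedComponentsWithStats(m)
    for i in range(1,k):
        if s[i,4]>5: print(n,"orange",s[i].tolist(),np.nanmedian(P[l==i],0).round(3))
    x=(120,150) if n=="side" else (120,70)
    y=(100,)
c=cam("scene"); a=cv2.resize(c["image"][90:310,150:370],(600,600),interpolation=cv2.INTER_CUBIC); cv2.imwrite("pics/s1.png",a)
E
```

```text
scene yellow [254, 219, 29, 32, 422] z 0.0072 ((464.71563720703125, 55.50800323486328), (33.464115142822266, 90.60577392578125), 76.88716888427734) [[417.0, 49.0], [505.0, 29.0], [513.0, 62.0], [424.0, 82.0]]
scene yellow [173, 269, 44, 29, 613] z 0.0077 ((473.745361328125, 258.8503112792969), (90.41707611083984, 33.3985595703125), 20.78397560119629) [[426.0, 258.0], [437.0, 227.0], [522.0, 259.0], [510.0, 291.0]]
scene slab [274, 122, 76, 53, 1797] ((587.756591796875, -214.92660522460938), (167.12399291992188, 163.72032165527344), 86.4990234375) [[501.0, -293.0], [664.0, -303.0], [675.0, -137.0], [511.0, -127.0]] 0.057576464049270526
scene orange [158, 173, 5, 2, 8] [0.616 0.216 0.193]
scene orange [302, 179, 8, 3, 13] [ 0.519 -0.132  0.022]
scene orange [202, 214, 10, 11, 47] [0.586 0.143 0.023]
side yellow [204, 150, 32, 12, 207] z 0.0064 ((476.6923522949219, 249.7744140625), (87.9462890625, 44.37228775024414), 20.047727584838867) [[428.0, 256.0], [443.0, 214.0], [526.0, 244.0], [510.0, 286.0]]
side yellow [202, 188, 39, 11, 331] z 0.0064 ((469.8072814941406, 47.70684814453125), (40.18905258178711, 91.32598876953125), 74.20762634277344) [[420.0, 41.0], [508.0, 16.0], [519.0, 55.0], [431.0, 79.0]]
side slab [250, 217, 87, 65, 3780] ((586.8338623046875, -215.90713500976562), (163.656005859375, 155.18704223632812), 85.43342590332031) [[503.0, -291.0], [658.0, -304.0], [671.0, -141.0], [516.0, -128.0]] 0.05831428486351736
```

View pics/s1.png

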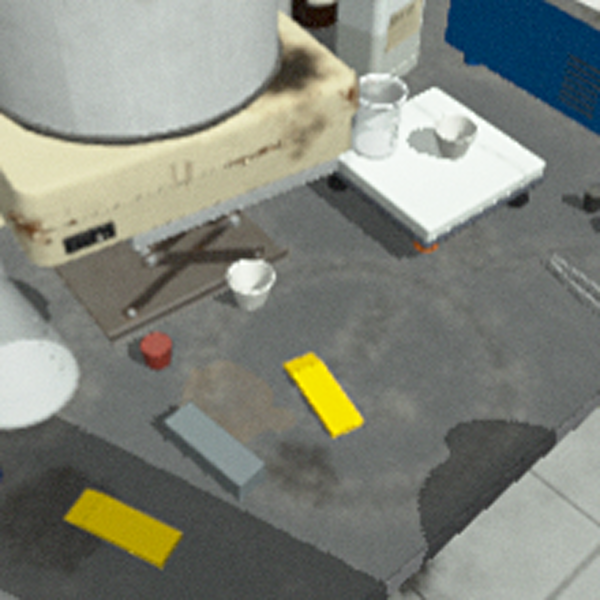

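The orange foot shows at crop pixel (427,245), under the slab's near corner; the shims are at (323,393) and (125,527). Next I fly above the nearer shim.

Emit:
{"method": "carry_out", "body": {"moves": [{"tx": 1.8,"ty": -4.5,"tz": -0.6,"wz": 0.024,"claw": -1},{"tx": 1.8,"ty": -4.5,"tz": -0.6,"wz": 0.024,"claw": -1},{"tx": 1.8,"ty": -4.5,"tz": -0.6,"wz": 0.024,"claw": -1},{"tx": 1.8,"ty": -4.5,"tz": -0.6,"wz": 0.024,"claw": -1},{"tx": 1.8,"ty": -4.5,"tz": -0.6,"wz": 0.024,"claw": -1},{"tx": 1.8,"ty": -4.5,"tz": -0.6,"wz": 0.024,"claw": -1},{"tx": 1.8,"ty": -4.5,"tz": -0.6,"wz": 0.024,"claw": -1},{"tx": 1.8,"ty": -4.5,"tz": -0.6,"wz": 0.024,"claw": -1}]}}

```text
invalid input at $.moves[0]: expected keys tx, ty, tz, wx, wy, wz, claw
```

Emit:
{"method": "carry_out", "body": {"moves": [{"tx": 1.8,"ty": -4.5,"tz": -3,"wz": 0.024,"claw": -0.3},{"tx": 1.8,"ty": -4.5,"tz": -3,"wz": 0.024,"claw": -0.3},{"claw": -0.3},{"claw": -0.3}], "newtons": 40}}

```text
invalid input at $.moves[0]: expected keys tx, ty, tz, wx, wy, wz, claw
```

```bash
cat >> h.py <<'E'
def yellow(c,z,amin=300):
    m=mask(c,(20,110,50),(35,255,255)); k,l,s,ce=cv2.connectedComponentsWithStats(m); out=[]
    for i in range(1,k):
        if s[i,4]<amin: continue
        ct=cv2.findContours((l==i).astype(np.uint8),0,1)[0][0].reshape(-1,2)
        w=onplane(c,ct,z)[:,:2]*1000; r=cv2.minAreaRect(w.astype(np.float32)); (x,y),(a,b),t=r
        if a<b: t+=90; a,b=b,a
        t=(t+90)%180-90
        out.append(r); print("yellow",s[i].tolist(),"c",round(x,1),round(y,1),"size",round(a,1),round(b,1),"yaw",round(t,1))
    return out
E
python3 - <<'E'
from h import *
s=env.get_state(); q=s["orientation"]
print(s["clock"],s["tcp_pos"],R.from_quat([q[1],q[2],q[3],q[0]]).as_matrix().round(3).tolist(),s["finger_gap"],s["joint_pos"].round(2))
c=cam("wrist"); cv2.imwrite("pics/w1.png",c["image"]); yellow(c,.008); yellow(c,.003)
E
```

```text
0.3 [0.25818639 0.51361449 0.23101118] [[-0.893, 0.449, -0.0], [0.449, 0.893, -0.0], [0.0, -0.001, -1.0]] 0.0852789574675371 [ 0.97  0.31  0.05  1.3  -0.    1.43]
yellow [161, 324, 37, 32, 407] c 458.7 268.6 size 67.7 30.6 yaw 5.7
yellow [161, 324, 37, 32, 407] c 462.4 264.8 size 68.7 31.0 yaw 5.7
```

View pics/w1.png

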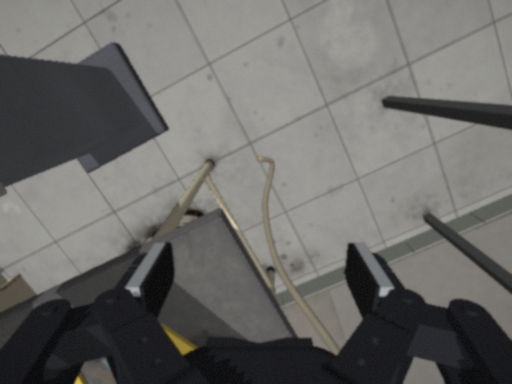

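That call was refused because every key is required, so nothing moved. The wrist view still shows floor and the bench edge, with the fingers covering the lower part. I'll look from a spot further forward.

Emit:
{"method": "carry_out", "body": {"moves": [{"tx": 2.6,"ty": -4.7,"tz": -0.5,"wx": 0,"wy": 0,"wz": 0.024,"claw": -1},{"tx": 2.6,"ty": -4.7,"tz": -0.5,"wx": 0,"wy": 0,"wz": 0.024,"claw": -1},{"tx": 2.6,"ty": -4.7,"tz": -0.5,"wx": 0,"wy": 0,"wz": 0.024,"claw": -1},{"tx": 2.6,"ty": -4.7,"tz": -0.5,"wx": 0,"wy": 0,"wz": 0.024,"claw": -1},{"tx": 2.6,"ty": -4.7,"tz": -0.5,"wx": 0,"wy": 0,"wz": 0.024,"claw": -1},{"tx": 2.6,"ty": -4.7,"tz": -0.5,"wx": 0,"wy": 0,"wz": 0.024,"claw": -1},{"tx": 2.6,"ty": -4.7,"tz": -0.5,"wx": 0,"wy": 0,"wz": 0.024,"claw": -1},{"tx": 2.6,"ty": -4.7,"tz": -0.5,"wx": 0,"wy": 0,"wz": 0.024,"claw": -1}], "newtons": 40}}

```text
clock: 1.35
tcp_pos: [0.4671, 0.1362, 0.1914]
orientation: [0.0, 0.136, 0.991, 0.0]
wrist_force: [0.5, -0.2, 0.4]
finger_gap: 0.0854
grip_force: 0.0
```

Emit:
{"method": "carry_out", "body": {"moves": [{"tx": 2.6,"ty": -4.7,"tz": -0.5,"wx": 0,"wy": 0,"wz": 0.024,"claw": -0.3},{"tx": 2.6,"ty": -4.7,"tz": -0.5,"wx": 0,"wy": 0,"wz": 0.024,"claw": -0.3},{"tx": 0,"ty": 0,"tz": 0,"wx": 0,"wy": 0,"wz": 0,"claw": -0.3},{"tx": 0,"ty": 0,"tz": 0,"wx": 0,"wy": 0,"wz": 0,"claw": -0.3}]}}

```text
clock: 1.85
tcp_pos: [0.5178, 0.0438, 0.1811]
orientation: [-0.0, 0.113, 0.994, 0.0]
wrist_force: [0.8, 0.6, -0.1]
finger_gap: 0.0555
grip_force: 0.0
```

```bash
cat > look.py <<'E'
from h import *
import sys
s=env.get_state(); q=s["orientation"]
M=R.from_quat([q[1],q[2],q[3],q[0]]).as_matrix()
print(round(s["clock"],2),(s["tcp_pos"]*1000).round(1),"close-angle",np.degrees(np.arctan2(M[1,1],M[0,1])).round(2),"zaxis",M[:,2].round(3),s["finger_gap"],s["joint_pos"].round(2))
c=cam("wrist"); cv2.imwrite(f"pics/{sys.argv[1]}.png",c["image"])
for z in(.008,.004): yellow(c,z)
E
python3 look.py w2
```

```text
1.85 [517.8  43.8 181.1] close-angle 77.01 zaxis [-0.001  0.001 -1.   ] 0.05554873195218881 [-0.07  0.23 -0.19  1.15  0.    0.16]
yellow [423, 31, 60, 94, 3007] c 475.0 255.8 size 89.3 34.3 yaw 19.8
yellow [243, 71, 31, 89, 2660] c 467.8 53.8 size 89.0 30.7 yaw -13.9
yellow [423, 31, 60, 94, 3007] c 475.5 258.3 size 90.4 34.7 yaw 19.8
yellow [243, 71, 31, 89, 2660] c 468.2 53.7 size 90.2 31.1 yaw -13.9
```

View pics/w2.png

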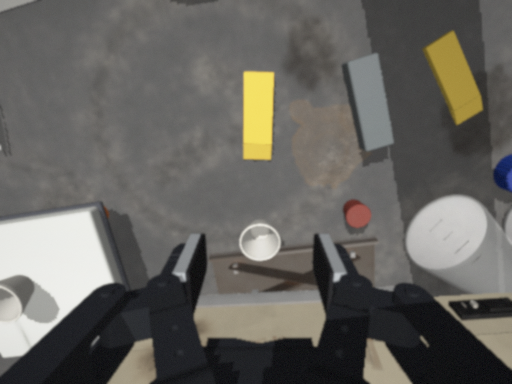

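The wrist view shows the near shim at (258,115) with its nose down-image (+x), the far shim at (455,78), and the grey block between them. The slab's front-left corner is at about (100,203) and the orange foot peeks out at (108,215). Next I fit the slab edges.

```bash
cat > slab.py <<'E'
from h import *
def tiltplane(c,uv,tilt,corner):
    # slab top plane z: 58mm - tilt * distance from diagonal towards corner
    P=onplane(c,uv,.056)
    return P
c=cam("wrist"); hsv=cv2.cvtColor(c["image"],cv2.COLOR_BGR2HSV)
for n in("wrist","scene","side"):
    if n!="wrist": c=cam(n); hsv=cv2.cvtColor(c["image"],cv2.COLOR_BGR2HSV)
    m=((hsv[...,2]>170)&(hsv[...,1]<40)).astype(np.uint8)
    Q=onplane(c,np.indices(m.shape)[::-1].reshape(2,-1).T,.055)[:,:2].reshape(*m.shape,2)
    m[(np.abs(Q-[.587,-.215])>.12).any(2)]=0
    k,l,s,_=cv2.connectedComponentsWithStats(m); i=1+np.argmax(s[1:,4])
    ct=cv2.findContours((l==i).astype(np.uint8),0,1)[0][0].reshape(-1,2)
    ct=ct[(ct.min(1)>2)&(ct[:,0]<509)&(ct[:,1]<381)]
    ctr=np.array([.587,-.215]); u=np.array([np.cos(-.07),np.sin(-.07)]); v=np.array([-u[1],u[0]])
    w=onplane(c,ct,.056)
    for _ in range(4):   # tilted top: z from rocking about FR-RL diagonal, down at front-left
        d=((w[:,:2]-ctr)@v-(w[:,:2]-ctr)@u)/np.sqrt(2); z=.058-.039*d
        w=np.array([onplane(c,[p],zz)[0] for p,zz in zip(ct,z)])
    a,b=(w[:,:2]-ctr)@u,(w[:,:2]-ctr)@v
    for nm,sel in(("front",(abs(a+.085)<.012)&(abs(b)<.07)),("left",(abs(b-.085)<.012)&(a>-.07)&(a<.07)),("rear",(abs(a-.085)<.012)&(abs(b)<.07)),("right",(abs(b+.085)<.012)&(abs(a)<.07))):
        if sel.sum()<8: continue
        x,y=(a,b) if nm in("left","right") else (b,a)
        p=np.polyfit(x[sel],y[sel],1); r=y[sel]-np.polyval(p,x[sel]); g=abs(r-np.median(r))<.0025
        p=np.polyfit(x[sel][g],y[sel][g],1)
        ang=-4.01+np.degrees(np.arctan(p[0]))*(1 if nm in("left","right") else -1)
        print(n,nm,g.sum(),"off mm",(p[1]*1000).round(1),"slab yaw",ang.round(2))
    o=((hsv[...,0]<18)&(hsv[...,0]>3)&(hsv[...,1]>130)&(hsv[...,2]>70))
    o&=(np.hypot(*(Q-[.52,-.14]).transpose(2,0,1))<.05)
    vv,uu=np.nonzero(o); 
    if len(uu): 
        W=onplane(c,np.c_[uu,vv],.018)*1000; print("orange px",len(uu),uu.min(),uu.max(),vv.min(),vv.max(),"at z18: x",W[:,0].min().round(1),W[:,0].max().round(1),"y",W[:,1].min().round(1),W[:,1].max().round(1))
E
python3 slab.py
```

```text
wrist front 73 off mm -81.1 slab yaw -3.85
wrist left 65 off mm 81.4 slab yaw -4.8
wrist rear 19 off mm 67.5 slab yaw 7.94
orange px 11 105 107 209 215 at z18: x 525.6 532.9 y -134.2 -132.2
scene front 38 off mm -87.8 slab yaw -3.96
scene left 28 off mm 82.5 slab yaw -4.3
scene rear 6 off mm 84.2 slab yaw 1.4
scene right 36 off mm -80.5 slab yaw -4.03
orange px 14 302 309 179 182 at z18: x 515.9 533.7 y -147.0 -132.0
side front 52 off mm -77.3 slab yaw -4.5
side left 71 off mm 75.8 slab yaw -4.96
side right 71 off mm -85.9 slab yaw -7.72
```

Emit:
{"method": "carry_out", "body": {"moves": [{"tx": -3.8,"ty": 0.8,"tz": 0,"wx": 0,"wy": 0,"wz": -0.012,"claw": -0.3},{"tx": -3.8,"ty": 0.8,"tz": -4,"wx": 0,"wy": 0,"wz": 0,"claw": -0.3},{"tx": 0,"ty": 0,"tz": -5,"wx": 0,"wy": 0,"wz": 0,"claw": -0.3},{"tx": 0,"ty": 0,"tz": -5,"wx": 0,"wy": 0,"wz": 0,"claw": -0.3},{"tx": 0,"ty": 0,"tz": -2.5,"wx": 0,"wy": 0,"wz": 0,"claw": -0.3},{"tx": 0,"ty": 0,"tz": -1.2,"wx": 0,"wy": 0,"wz": 0,"claw": -0.3},{"tx": 0,"ty": 0,"tz": 0,"wx": 0,"wy": 0,"wz": 0,"claw": -0.3}]}}

```text
clock: 2.92
tcp_pos: [0.442, 0.0603, 0.0043]
orientation: [-0.0, 0.118, 0.993, 0.0]
wrist_force: [0.4, -0.1, -0.0]
finger_gap: 0.0554
grip_force: 0.0
```

Emit:
{"method": "carry_out", "body": {"moves": [{"tx": 0,"ty": 0,"tz": -0.3,"wx": 0,"wy": 0,"wz": 0,"claw": -0.3},{"tx": 0,"ty": 0,"tz": 0,"wx": 0,"wy": 0,"wz": 0,"claw": 0.8},{"tx": 0,"ty": 0,"tz": 0,"wx": 0,"wy": 0,"wz": 0,"claw": 0.8},{"tx": 0,"ty": 0,"tz": 0,"wx": 0,"wy": 0,"wz": 0,"claw": 0.8},{"tx": 0,"ty": 0,"tz": 0,"wx": 0,"wy": 0,"wz": 0,"claw": 0.8}], "newtons": 40}}

```text
clock: 3.55
tcp_pos: [0.4431, 0.0597, 0.0023]
orientation: [0.001, 0.119, 0.993, 0.0]
wrist_force: [-0.6, 0.5, 5.2]
finger_gap: 0.0287
grip_force: 39.5
```

Emit:
{"method": "carry_out", "body": {"moves": [{"tx": 0,"ty": 0,"tz": 2,"wx": 0,"wy": 0,"wz": 0,"claw": 0.8},{"tx": -0.5,"ty": -4.9,"tz": 0,"wx": 0,"wy": 0,"wz": 0.042,"claw": 0.8},{"tx": -0.5,"ty": -4.9,"tz": 0,"wx": 0,"wy": 0,"wz": 0.042,"claw": 0.8},{"tx": -0.5,"ty": -4.9,"tz": 0,"wx": 0,"wy": 0,"wz": 0.041,"claw": 0.8},{"tx": -0.5,"ty": -4.9,"tz": 0,"wx": 0,"wy": 0,"wz": 0.041,"claw": 0.8},{"tx": 0,"ty": 0,"tz": 0,"wx": 0,"wy": 0,"wz": 0,"claw": 0.8},{"tx": 0,"ty": 0,"tz": 0,"wx": 0,"wy": 0,"wz": 0,"claw": 0.8}]}}

```text
clock: 4.42
tcp_pos: [0.422, -0.1361, 0.0214]
orientation: [-0.0, 0.037, 0.999, 0.0]
wrist_force: [0.0, 0.4, -0.3]
finger_gap: 0.0281
grip_force: 39.9
```

```bash
python3 look.py w3; python3 - <<'E'
from h import *
w=cv2.imread("pics/w3.png")
z=env.get_state()["tcp_pos"][2]
for n in("scene","side"):
    c=cam(n); print(n); yellow(c,z+.004,60)
    if n=="scene": a=c["image"][120:280,230:400]
    else: b=c["image"][150:310,150:320]
m=np.zeros((600,800,3),np.uint8); m[:300,:400]=cv2.resize(w,(400,300)); m[:300,400:719]=cv2.resize(a,(319,300)); m[300:,:319]=cv2.resize(b,(319,300)); cv2.imwrite("pics/m3.png",m)
E
```

```text
4.42 [ 422.  -136.1   21.4] close-angle 85.82 zaxis [-0.     0.001 -1.   ] 0.02812911154668717 [-0.49  0.25 -0.61  0.71  0.   -0.42]
yellow [230, 212, 60, 132, 7297] c 455.6 -138.8 size 94.8 35.3 yaw -4.2
yellow [230, 212, 60, 132, 7297] c 458.5 -139.1 size 97.2 36.2 yaw -4.2
scene
yellow [311, 184, 17, 17, 109] c 462.7 -133.0 size 55.1 28.5 yaw -3.7
yellow [334, 195, 11, 14, 87] c 409.1 -137.5 size 46.5 21.7 yaw -60.9
yellow [173, 269, 44, 30, 624] c 463.7 263.5 size 88.6 32.7 yaw 20.2
side
yellow [213, 150, 24, 11, 158] c 485.0 219.1 size 65.5 44.4 yaw 20.1
yellow [207, 231, 33, 15, 415] c 462.1 -140.7 size 63.1 40.4 yaw -4.9
```

View pics/m3.png

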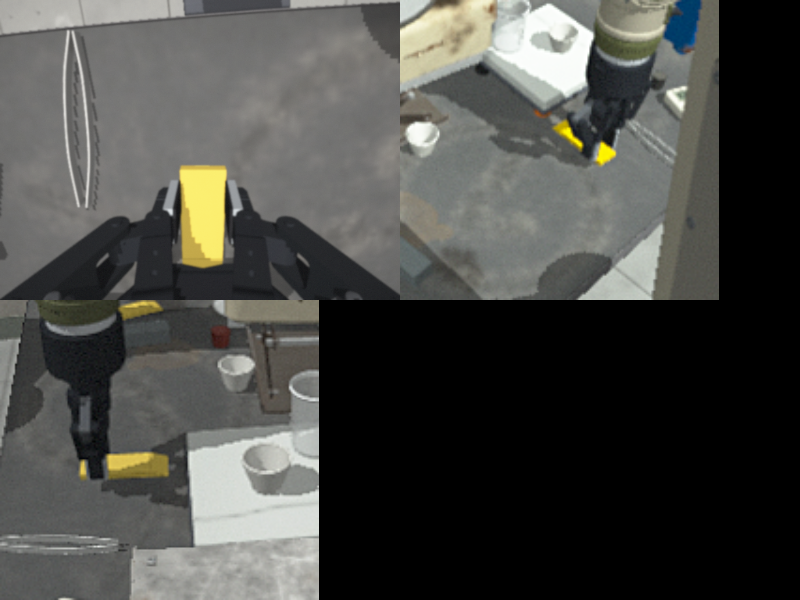

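The shim is held straight. In the wrist view it lies between the fingers with its nose forward, and in the scene view its nose at about (560,128) points at the orange foot at (540,113). Next I measure it at its true height.

```bash
python3 - <<'E'
from h import *
c=cam("wrist"); m=mask(c,(20,110,50),(35,255,255))
k,l,s,_=cv2.connectedComponentsWithStats(m); i=1+np.argmax(s[1:,4]); v,u=np.nonzero(l==i)
w=onplane(c,np.c_[u,v],.027)*1000; th=np.radians(-4.2)
a=w[:,0]*np.cos(th)+w[:,1]*np.sin(th); b=-w[:,0]*np.sin(th)+w[:,1]*np.cos(th)
t=env.get_state()["tcp_pos"]*1000; A=t[0]*np.cos(th)+t[1]*np.sin(th); B=-t[0]*np.sin(th)+t[1]*np.cos(th)
print("tail rel tcp",(a.min()-A).round(1),"nose",(a.max()-A).round(1),"side",(b.min()-B).round(1),(b.max()-B).round(1))
P=pts(c); g=l==i; print(np.nanmedian(P[g],0))
F=np.array([524,-144]); print("foot rel tcp",F[0]*np.cos(th)+F[1]*np.sin(th)-A,-F[0]*np.sin(th)+F[1]*np.cos(th)-B)
E
python3 slab.py | grep -v side
```

```text
tail rel tcp -22.0 nose 61.1 side -15.7 15.3
[ 0.4355053  -0.13628453  0.02613954]
foot rel tcp 102.18772686888082 -1.497003712068448Traceback (most recent call last):
  File "slab.py", line 12, in <module>
    k,l,s,_=cv2.connectedComponentsWithStats(m); i=1+np.argmax(s[1:,4])
                                                     ~~~~~~~~~^^^^^^^^^
    return _wrapfunc(a, 'argmax', axis=axis, out=out, **kwds)
    return bound(*args, **kwds)
ValueError: attempt to get argmax of an empty sequence
```

Emit:
{"method": "carry_out", "body": {"moves": [{"tx": 0,"ty": -0.15,"tz": -1.2,"wx": 0,"wy": 0,"wz": 0,"claw": 0.8},{"tx": 0,"ty": 0,"tz": -0.6,"wx": 0,"wy": 0,"wz": 0,"claw": 0.8},{"tx": 1.2,"ty": -0.09,"tz": 0,"wx": 0,"wy": 0,"wz": 0,"claw": 0.8},{"tx": 1.2,"ty": -0.09,"tz": 0,"wx": 0,"wy": 0,"wz": 0,"claw": 0.8},{"tx": 1.2,"ty": -0.09,"tz": 0,"wx": 0,"wy": 0,"wz": 0,"claw": 0.8},{"tx": 0,"ty": 0,"tz": 0,"wx": 0,"wy": 0,"wz": 0,"claw": 0.8}]}}

```text
clock: 5.42
tcp_pos: [0.4597, -0.1408, 0.0033]
orientation: [0.001, 0.036, 0.999, -0.0]
wrist_force: [0.0, 1.1, -1.0]
finger_gap: 0.0285
grip_force: 39.9
```

Emit:
{"method": "carry_out", "body": {"moves": [{"tx": 0.8,"ty": -0.06,"tz": 0,"wx": 0,"wy": 0,"wz": 0,"claw": 0.8},{"tx": 0.8,"ty": -0.06,"tz": 0,"wx": 0,"wy": 0,"wz": 0,"claw": 0.8},{"tx": 0.8,"ty": -0.06,"tz": 0,"wx": 0,"wy": 0,"wz": 0,"claw": 0.8},{"tx": 0.6,"ty": -0.04,"tz": 0,"wx": 0,"wy": 0,"wz": 0,"claw": 0.8},{"tx": 0,"ty": 0,"tz": 0,"wx": 0,"wy": 0,"wz": 0,"claw": 0.8}]}}

```text
clock: 6.05
tcp_pos: [0.4889, -0.1427, 0.0033]
orientation: [0.0, 0.036, 0.999, -0.0]
wrist_force: [-0.0, -0.9, 0.3]
finger_gap: 0.0285
grip_force: 39.9
```

Emit:
{"method": "carry_out", "body": {"moves": [{"tx": 0,"ty": 0,"tz": -0.1,"wx": 0,"wy": 0,"wz": 0,"claw": 0.8},{"tx": 0,"ty": 0,"tz": 0,"wx": 0,"wy": 0,"wz": 0,"claw": -0.3},{"tx": 0,"ty": 0,"tz": 0,"wx": 0,"wy": 0,"wz": 0,"claw": -0.3},{"tx": 0,"ty": 0,"tz": 0,"wx": 0,"wy": 0,"wz": 0,"claw": -0.3},{"tx": -1,"ty": 0.07,"tz": 3,"wx": 0,"wy": 0,"wz": 0,"claw": -0.3},{"tx": -1,"ty": 0.07,"tz": 5,"wx": 0,"wy": 0,"wz": 0,"claw": -0.3},{"tx": 2,"ty": 0,"tz": 5,"wx": 0,"wy": 0,"wz": 0,"claw": -0.3},{"tx": 5,"ty": 0,"tz": 2,"wx": 0,"wy": 0,"wz": 0,"claw": -0.3}]}}

```text
clock: 7.05
tcp_pos: [0.539, -0.1418, 0.1563]
orientation: [0.002, 0.037, 0.999, -0.001]
wrist_force: [1.0, -0.2, 0.4]
finger_gap: 0.0559
grip_force: 0.0
```

```bash
python3 look.py w4; python3 slab.py | grep -v side
```

```text
7.05 [ 539.  -141.8  156.3] close-angle 85.8 zaxis [ 0.004 -0.002 -1.   ] 0.055877160710328166 [-0.4   0.31 -0.15  1.11 -0.   -0.33]
yellow [239, 98, 33, 50, 1597] c 491.9 -142.8 size 46.2 31.0 yaw -4.2
yellow [239, 98, 33, 50, 1597] c 492.4 -142.9 size 46.8 31.4 yaw -4.2
wrist front 170 off mm -79.7 slab yaw -4.15
wrist left 141 off mm 79.8 slab yaw -4.37
wrist right 130 off mm -80.0 slab yaw -4.29
scene front 37 off mm -88.5 slab yaw -3.96
scene left 31 off mm 83.4 slab yaw -4.0
scene rear 7 off mm 82.9 slab yaw -3.44
scene right 29 off mm -81.5 slab yaw -5.2
orange px 9 302 309 179 181 at z18: x 518.5 533.7 y -147.0 -134.0
```

View pics/w4.png

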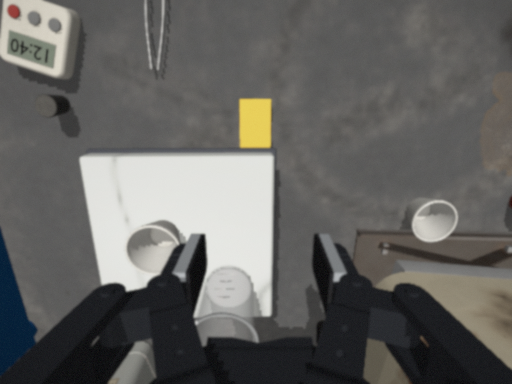

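The first shim is under the foot: its tail sticks out at (255,123) and it's straight with the slab. Next I fetch the second one.

Emit:
{"method": "carry_out", "body": {"moves": [{"tx": -1.3,"ty": 5.6,"tz": 0,"wx": 0,"wy": 0,"wz": 0.06,"claw": -0.3},{"tx": -1.3,"ty": 5.6,"tz": 0,"wx": 0,"wy": 0,"wz": 0.06,"claw": -0.3},{"tx": -1.3,"ty": 5.6,"tz": 0,"wx": 0,"wy": 0,"wz": 0.06,"claw": -0.3},{"tx": -1.3,"ty": 5.6,"tz": 0,"wx": 0,"wy": 0,"wz": 0.06,"claw": -0.3},{"tx": -1.3,"ty": 5.6,"tz": 0,"wx": 0,"wy": 0,"wz": 0.06,"claw": -0.3},{"tx": -1.3,"ty": 5.6,"tz": 0,"wx": 0,"wy": 0,"wz": 0.06,"claw": -0.3},{"tx": -1.2,"ty": 5.5,"tz": 0,"wx": 0,"wy": 0,"wz": 0.06,"claw": -0.3},{"tx": 0,"ty": 0,"tz": 0,"wx": 0,"wy": 0,"wz": 0,"claw": -0.3}]}}

```text
clock: 8.25
tcp_pos: [0.4453, 0.2521, 0.1512]
orientation: [-0.001, -0.176, 0.984, 0.0]
wrist_force: [-0.4, -0.8, -0.4]
finger_gap: 0.0553
grip_force: 0.0
```

```bash
python3 look.py w5
```

```text
8.25 [445.3 252.1 151.2] close-angle 110.3 zaxis [-0.003 -0.    -1.   ] 0.05532352752947521 [ 0.36  0.23 -0.26  1.08  0.    0.  ]
yellow [239, 157, 31, 83, 2475] c 473.9 257.0 size 89.0 30.6 yaw 20.8
yellow [239, 157, 31, 83, 2475] c 475.4 257.4 size 90.3 31.0 yaw 20.8
```

Emit:
{"method": "carry_out", "body": {"moves": [{"tx": 0.4,"ty": -0.4,"tz": -4,"wx": 0,"wy": 0,"wz": 0.009,"claw": -0.3},{"tx": 0,"ty": 0,"tz": -5,"wx": 0,"wy": 0,"wz": 0,"claw": -0.3},{"tx": 0,"ty": 0,"tz": -4,"wx": 0,"wy": 0,"wz": 0,"claw": -0.3},{"tx": 0,"ty": 0,"tz": -1.7,"wx": 0,"wy": 0,"wz": 0,"claw": -0.3},{"tx": 0,"ty": 0,"tz": 0,"wx": 0,"wy": 0,"wz": 0,"claw": -0.3},{"tx": 0,"ty": 0,"tz": 0,"wx": 0,"wy": 0,"wz": 0,"claw": -0.3}]}}

```text
clock: 9.05
tcp_pos: [0.4528, 0.2449, 0.0059]
orientation: [0.0, -0.177, 0.984, -0.0]
wrist_force: [1.0, 0.3, 0.1]
finger_gap: 0.0555
grip_force: 0.0
```

Emit:
{"method": "carry_out", "body": {"moves": [{"tx": -0.3,"ty": 0.3,"tz": -0.2,"wx": 0,"wy": 0,"wz": 0,"claw": -0.3},{"tx": 0,"ty": 0,"tz": 0,"wx": 0,"wy": 0,"wz": 0,"claw": -0.3},{"tx": 0,"ty": 0,"tz": 0,"wx": 0,"wy": 0,"wz": 0,"claw": 0.8},{"tx": 0,"ty": 0,"tz": 0,"wx": 0,"wy": 0,"wz": 0,"claw": 0.8},{"tx": 0,"ty": 0,"tz": 0,"wx": 0,"wy": 0,"wz": 0,"claw": 0.8},{"tx": 0,"ty": 0,"tz": 0,"wx": 0,"wy": 0,"wz": 0,"claw": 0.8}], "newtons": 50}}

```text
clock: 9.8
tcp_pos: [0.4495, 0.249, 0.004]
orientation: [0.0, -0.178, 0.984, 0.0]
wrist_force: [-1.6, -0.6, 5.4]
finger_gap: 0.0276
grip_force: 49.0
```

Emit:
{"method": "carry_out", "body": {"moves": [{"tx": 0,"ty": 0,"tz": 5,"wx": 0,"wy": 0,"wz": 0,"claw": 0.8},{"tx": -0.4,"ty": -5.5,"tz": 0,"wx": 0,"wy": 0,"wz": -0.0625,"claw": 0.8},{"tx": -0.4,"ty": -5.5,"tz": 0,"wx": 0,"wy": 0,"wz": -0.0625,"claw": 0.8},{"tx": -0.4,"ty": -5.5,"tz": 0,"wx": 0,"wy": 0,"wz": -0.0625,"claw": 0.8},{"tx": -0.4,"ty": -5.5,"tz": 0,"wx": 0,"wy": 0,"wz": -0.0625,"claw": 0.8},{"tx": -0.4,"ty": -5.5,"tz": 0,"wx": 0,"wy": 0,"wz": -0.0625,"claw": 0.8},{"tx": -0.3,"ty": -5.5,"tz": 0,"wx": 0,"wy": 0,"wz": -0.0625,"claw": 0.8},{"tx": -0.3,"ty": -5.5,"tz": 0,"wx": 0,"wy": 0,"wz": -0.0625,"claw": 0.8}]}}

```text
clock: 10.8
tcp_pos: [0.4231, -0.138, 0.0535]
orientation: [0.0, 0.041, 0.999, -0.0]
wrist_force: [1.0, -0.7, -0.9]
finger_gap: 0.0275
grip_force: 49.6
```

Emit:
{"method": "carry_out", "body": {"moves": [{"tx": 0,"ty": 0,"tz": -2.5,"wx": 0,"wy": 0,"wz": 0,"claw": 0.8},{"tx": 0,"ty": 0,"tz": 0,"wx": 0,"wy": 0,"wz": 0,"claw": 0.8},{"tx": 0,"ty": 0,"tz": 0,"wx": 0,"wy": 0,"wz": 0,"claw": 0.8}]}}

```text
clock: 11.18
tcp_pos: [0.4231, -0.1356, 0.0286]
orientation: [-0.0, 0.04, 0.999, 0.0]
wrist_force: [0.2, 0.0, -0.6]
finger_gap: 0.0279
grip_force: 49.6
```

```bash
cat > held.py <<'E'
from h import *
import sys
s=env.get_state(); t=s["tcp_pos"]*1000; q=s["orientation"]
M=R.from_quat([q[1],q[2],q[3],q[0]]).as_matrix(); print(t.round(1),"close",np.degrees(np.arctan2(M[1,1],M[0,1])).round(2),M[:,2].round(4))
c=cam("wrist"); cv2.imwrite("pics/w6.png",c["image"]); zt=t[2]/1000-.004+.008
m=mask(c,(20,110,50),(35,255,255)); k,l,st,_=cv2.connectedComponentsWithStats(m); i=1+np.argmax(st[1:,4])
yellow(c,zt); v,u=np.nonzero(l==i); w=onplane(c,np.c_[u,v],zt)*1000; th=np.radians(-4.2); Rm=np.array([[np.cos(th),np.sin(th)],[-np.sin(th),np.cos(th)]])
a=(w[:,:2]-t[:2])@Rm.T; print("a",a.min(0).round(1),a.max(0).round(1)); print("foot rel tcp",Rm@(np.array([525,-143.5])-t[:2]))
P=pts(c)[l==i]; P=P[~np.isnan(P[:,0])]; A=np.c_[(P[:,:2]-t[:2]/1000)@Rm.T,np.ones(len(P))]; f=np.linalg.lstsq(A[A[:,0]<.035],P[A[:,0]<.035,2],rcond=None)[0]; print("pitch slope,roll,z at tcp",f.round(4))
E
python3 held.py
```

```text
[ 423.1 -135.6   28.6] close 85.45 [-5.e-04  5.e-04 -1.e+00]
yellow [230, 214, 60, 130, 7040] c 444.5 -137.6 size 83.0 31.4 yaw -4.6
a [-20.2 -16.1] [63.  15.3]
foot rel tcp [102.16848804  -0.36975101]
pitch slope,roll,z at tcp [-0.0234  0.004   0.0325]
```

View pics/w6.png

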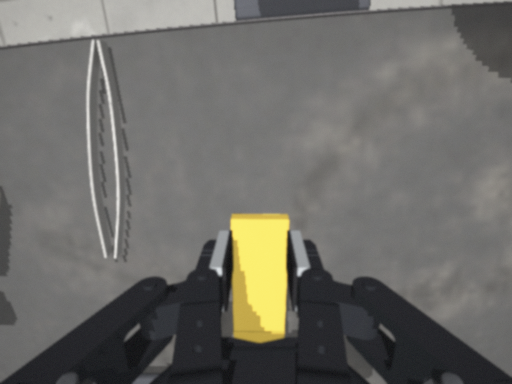

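The second shim is held straight, its body at (260,275) in the view and its nose forward. Next I lower it onto the first and slide it in.

Emit:
{"method": "carry_out", "body": {"moves": [{"tx": 0,"ty": 0,"tz": -1,"wx": 0,"wy": 0,"wz": 0.006,"claw": 0.8},{"tx": 0,"ty": 0,"tz": -0.55,"wx": 0,"wy": 0,"wz": 0,"claw": 0.8},{"tx": 0,"ty": 0,"tz": 0,"wx": 0,"wy": 0,"wz": 0,"claw": 0.8},{"tx": 0,"ty": 0,"tz": 0,"wx": 0,"wy": 0,"wz": 0,"claw": 0.8}], "newtons": 60}}

```text
clock: 11.72
tcp_pos: [0.4232, -0.1361, 0.0128]
orientation: [-0.0, 0.037, 0.999, 0.0]
wrist_force: [-0.2, 0.2, -0.6]
finger_gap: 0.0275
grip_force: 61.4
```

Emit:
{"method": "carry_out", "body": {"moves": [{"tx": 0.6,"ty": -0.04,"tz": 0,"wx": 0,"wy": 0,"wz": 0,"claw": 0.8},{"tx": 0.6,"ty": -0.05,"tz": 0,"wx": 0,"wy": 0,"wz": 0,"claw": 0.8},{"tx": 0.6,"ty": -0.04,"tz": 0,"wx": 0,"wy": 0,"wz": 0,"claw": 0.8},{"tx": 0,"ty": 0,"tz": 0,"wx": 0,"wy": 0,"wz": 0,"claw": 0.8},{"tx": 0,"ty": 0,"tz": 0,"wx": 0,"wy": 0,"wz": 0,"claw": 0.8}]}}

```text
clock: 12.35
tcp_pos: [0.4411, -0.1374, 0.0127]
orientation: [-0.0, 0.037, 0.999, 0.0]
wrist_force: [-0.2, 0.4, -0.1]
finger_gap: 0.0268
grip_force: 61.4
```

Emit:
{"method": "carry_out", "body": {"moves": [{"tx": 0,"ty": 0,"tz": -0.08,"wx": 0,"wy": 0,"wz": 0,"claw": 0.8},{"tx": 0,"ty": 0,"tz": 0,"wx": 0,"wy": 0,"wz": 0,"claw": 0.8},{"tx": 0.4,"ty": -0.03,"tz": 0,"wx": 0,"wy": 0,"wz": 0,"claw": 0.8},{"tx": 0.4,"ty": -0.03,"tz": 0,"wx": 0,"wy": 0,"wz": 0,"claw": 0.8},{"tx": 0.4,"ty": -0.03,"tz": 0,"wx": 0,"wy": 0,"wz": 0,"claw": 0.8},{"tx": 0,"ty": 0,"tz": 0,"wx": 0,"wy": 0,"wz": 0,"claw": 0.8}]}}

```text
clock: 13.1
tcp_pos: [0.454, -0.1386, 0.0121]
orientation: [0.0, 0.037, 0.999, -0.0]
wrist_force: [0.8, -0.2, 0.7]
finger_gap: 0.0274
grip_force: 61.5
```

Emit:
{"method": "carry_out", "body": {"moves": [{"tx": 0.4,"ty": -0.03,"tz": 0,"wx": 0,"wy": 0,"wz": 0,"claw": 0.8},{"tx": 0.4,"ty": -0.03,"tz": 0,"wx": 0,"wy": 0,"wz": 0,"claw": 0.8},{"tx": 0.4,"ty": -0.03,"tz": 0,"wx": 0,"wy": 0,"wz": 0,"claw": 0.8},{"tx": 0,"ty": 0,"tz": 0,"wx": 0,"wy": 0,"wz": 0,"claw": 0.8}]}}

```text
clock: 13.6
tcp_pos: [0.4609, -0.1384, 0.0119]
orientation: [-0.004, 0.037, 0.999, 0.0]
wrist_force: [-12.4, 0.1, 14.9]
finger_gap: 0.0269
grip_force: 63.3
```

Emit:
{"method": "carry_out", "body": {"moves": [{"tx": -0.2,"ty": 0.01,"tz": 0.15,"wx": 0,"wy": 0,"wz": 0,"claw": 0.8},{"tx": 0,"ty": 0,"tz": 0,"wx": 0,"wy": 0,"wz": 0,"claw": 0.8},{"tx": 0,"ty": 0,"tz": 0,"wx": 0,"wy": 0,"wz": 0,"claw": 0.8}]}}

```text
clock: 13.98
tcp_pos: [0.4628, -0.1389, 0.0131]
orientation: [-0.001, 0.037, 0.999, 0.0]
wrist_force: [-3.6, 0.7, -1.8]
finger_gap: 0.0272
grip_force: 61.3
```

```bash
python3 - <<'E'
from h import *
a=cam("side")["image"][200:290,180:300]; b=cam("scene")["image"][150:240,270:390]; w=cam("wrist")["image"][180:384,120:392]
cv2.imwrite("pics/m7.png",np.hstack([np.vstack([cv2.resize(x,(400,300),interpolation=2) for x in(a,b)]),np.vstack([cv2.resize(w,(400,300)),np.zeros((300,400,3),np.uint8)])]))
E
```

```text
(no output)
```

View pics/m7.png

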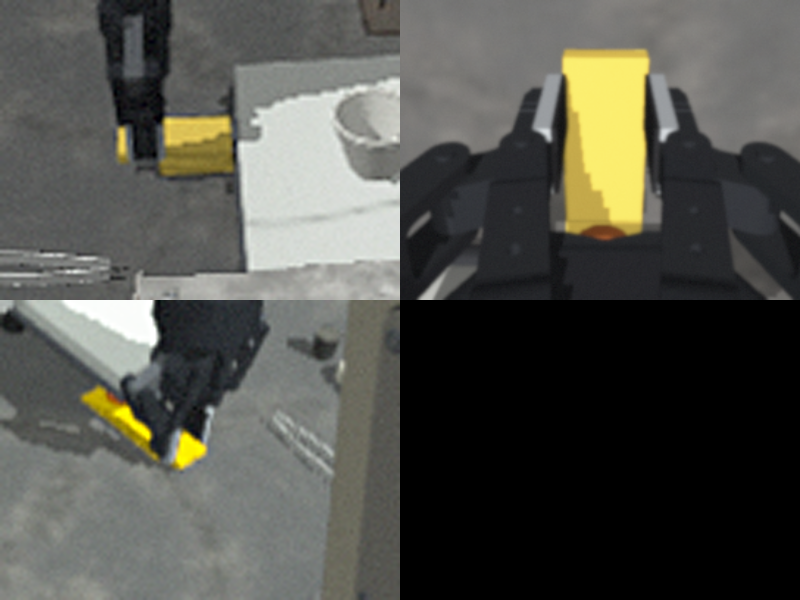

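The held shim goes under the slab, and the orange foot is just visible over its bevel at (605,232) in the wrist crop. After raising, the force dropped to a light foot contact: the fingertips had been catching the lower shim's tail. I carry on slightly higher.

Emit:
{"method": "carry_out", "body": {"moves": [{"tx": 0,"ty": 0,"tz": 0.05,"wx": 0,"wy": 0,"wz": 0,"claw": 0.8},{"tx": 0.3,"ty": -0.02,"tz": 0,"wx": 0,"wy": 0,"wz": 0,"claw": 0.8},{"tx": 0.3,"ty": -0.02,"tz": 0,"wx": 0,"wy": 0,"wz": 0,"claw": 0.8},{"tx": 0,"ty": 0,"tz": 0,"wx": 0,"wy": 0,"wz": 0,"claw": 0.8}]}}

```text
clock: 14.62
tcp_pos: [0.4706, -0.14, 0.0143]
orientation: [0.001, 0.037, 0.999, -0.0]
wrist_force: [0.9, -0.3, -3.1]
finger_gap: 0.0271
grip_force: 61.1
```

Emit:
{"method": "carry_out", "body": {"moves": [{"tx": 0.3,"ty": -0.02,"tz": 0,"wx": 0,"wy": 0,"wz": 0,"claw": 0.8},{"tx": 0.3,"ty": -0.02,"tz": 0,"wx": 0,"wy": 0,"wz": 0,"claw": 0.8},{"tx": 0,"ty": 0,"tz": 0,"wx": 0,"wy": 0,"wz": 0,"claw": 0.8}]}}

```text
clock: 15.0
tcp_pos: [0.4759, -0.1402, 0.0141]
orientation: [0.0, 0.037, 0.999, -0.0]
wrist_force: [0.3, -1.1, -2.3]
finger_gap: 0.027
grip_force: 61.1
```

Emit:
{"method": "carry_out", "body": {"moves": [{"tx": 0.3,"ty": -0.02,"tz": 0,"wx": 0,"wy": 0,"wz": 0,"claw": 0.8},{"tx": 0.3,"ty": -0.02,"tz": 0,"wx": 0,"wy": 0,"wz": 0,"claw": 0.8},{"tx": 0.3,"ty": -0.02,"tz": 0,"wx": 0,"wy": 0,"wz": 0,"claw": 0.8},{"tx": 0.3,"ty": -0.02,"tz": 0,"wx": 0,"wy": 0,"wz": 0,"claw": 0.8},{"tx": 0,"ty": 0,"tz": 0,"wx": 0,"wy": 0,"wz": 0,"claw": 0.8},{"tx": 0,"ty": 0,"tz": -0.1,"wx": 0,"wy": 0,"wz": 0,"claw": 0.8},{"tx": 0,"ty": 0,"tz": 0,"wx": 0,"wy": 0,"wz": 0,"claw": 0.8}]}}

```text
clock: 15.88
tcp_pos: [0.4876, -0.1408, 0.0131]
orientation: [0.0, 0.037, 0.999, 0.0]
wrist_force: [-0.1, 1.0, -2.2]
finger_gap: 0.0271
grip_force: 61.1
```

Emit:
{"method": "carry_out", "body": {"moves": [{"tx": 0,"ty": 0,"tz": 0,"wx": 0,"wy": 0,"wz": 0,"claw": -0.3},{"tx": 0,"ty": 0,"tz": 0,"wx": 0,"wy": 0,"wz": 0,"claw": -0.3},{"tx": 0,"ty": 0,"tz": 0,"wx": 0,"wy": 0,"wz": 0,"claw": -0.3},{"tx": -1,"ty": 0.07,"tz": 2,"wx": 0,"wy": 0,"wz": 0,"claw": -0.3},{"tx": -1,"ty": 0.07,"tz": 5,"wx": 0,"wy": 0,"wz": 0,"claw": -0.3},{"tx": 2,"ty": 0,"tz": 5,"wx": 0,"wy": 0,"wz": 0,"claw": -0.3},{"tx": 5,"ty": 0,"tz": 2,"wx": 0,"wy": 0,"wz": 0,"claw": -0.3},{"tx": 0,"ty": 0,"tz": 0,"wx": 0,"wy": 0,"wz": 0,"claw": -0.3}]}}

```text
clock: 16.88
tcp_pos: [0.5419, -0.1406, 0.1556]
orientation: [0.004, 0.037, 0.999, -0.001]
wrist_force: [0.3, 0.7, -0.8]
finger_gap: 0.0552
grip_force: 0.0
```

```bash
python3 look.py w8; python3 - <<'E'
from h import *
c=cam("wrist"); yellow(c,.016); P=pts(c)
m=mask(c,(20,110,50),(35,255,255))>0; Y=P[m]; print("yellow z",np.nanpercentile(Y[:,2],[5,20,50,80,95]).round(4))
S=(P[...,2]>.045)&(P[...,2]<.066)&(c["image"].min(2)>150)&(P[...,0]>.5)&(P[...,0]<.68); W=P[S]
f=np.linalg.lstsq(np.c_[W[:,:2]-[.587,-.215],np.ones(len(W))],W[:,2],rcond=None)[0]; print("slab slopes x,y",f.round(4),S.sum())
s=cam("side")["image"][200:290,180:300]; b=cam("scene")["image"][150:240,270:390]; w=c["image"][60:264,120:392]
cv2.imwrite("pics/m8.png",np.hstack([np.vstack([cv2.resize(x,(400,300),interpolation=2) for x in(s,b)]),np.vstack([cv2.resize(w,(400,300)),np.zeros((300,400,3),np.uint8)])]))
E
```

```text
16.88 [ 541.9 -140.6  155.6] close-angle 85.8 zaxis [ 0.007 -0.003 -1.   ] 0.05520528038880843 [-0.4   0.31 -0.15  1.11  0.   -0.32]
yellow [237, 95, 36, 52, 1771] c 493.3 -141.8 size 47.7 32.8 yaw -4.2
yellow [237, 95, 36, 52, 1771] c 493.8 -141.9 size 48.4 33.3 yaw -4.2
yellow [236, 99, 36, 52, 1784] c 492.3 -141.6 size 46.5 31.9 yaw -4.3
yellow z [0.0068 0.0144 0.0152 0.0159 0.0164]
slab slopes x,y [ 0.0093 -0.0014  0.0576] 19454
```

View pics/m8.png

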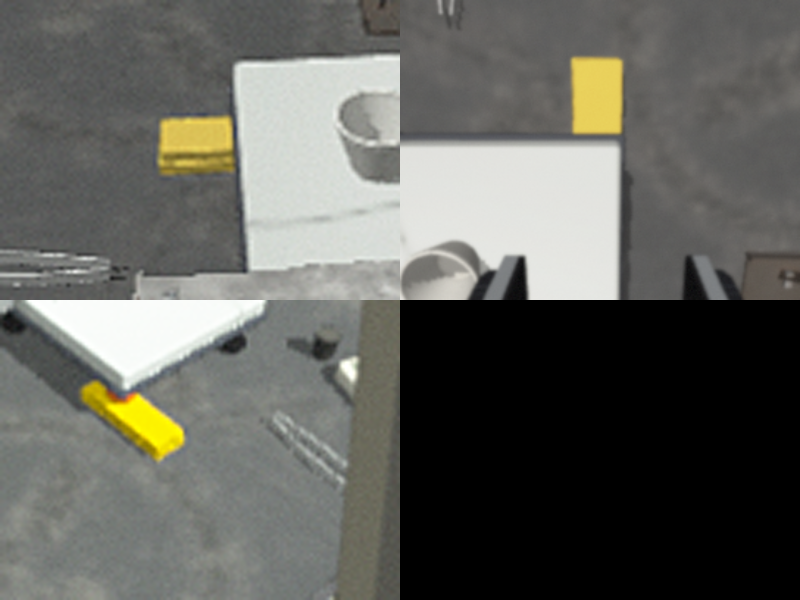

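The two shims are stacked flush, with tails at (195,145) in the side crop and (597,95) in the wrist crop. The orange foot stands on top. One settled check of slab level follows, then I hand in.

Emit:
{"method": "carry_out", "body": {"moves": [{"tx": 0,"ty": 0,"tz": 1,"wx": 0,"wy": 0,"wz": 0,"claw": -0.3},{"tx": 0,"ty": 0,"tz": 0,"wx": 0,"wy": 0,"wz": 0,"claw": -0.3},{"tx": 0,"ty": 0,"tz": 0,"wx": 0,"wy": 0,"wz": 0,"claw": -0.3},{"tx": 0,"ty": 0,"tz": 0,"wx": 0,"wy": 0,"wz": 0,"claw": -0.3}]}}

```text
clock: 17.58
tcp_pos: [0.5371, -0.1394, 0.1629]
orientation: [-0.0, 0.037, 0.999, 0.0]
wrist_force: [-0.8, -1.1, 0.1]
finger_gap: 0.0552
grip_force: 0.0
```

```bash
python3 - <<'E'
from h import *
for n in("wrist","side"):
    c=cam(n); P=pts(c)
    S=(P[...,2]>.045)&(P[...,2]<.066)&(c["image"].min(2)>150)&(abs(P[...,0]-.587)<.08)&(abs(P[...,1]+.215)<.08); W=P[S]
    f=np.linalg.lstsq(np.c_[W[:,:2]-[.587,-.215],np.ones(len(W))],W[:,2],rcond=None)[0]; print(n,"slab slopes",f.round(4),S.sum())
c=cam("wrist"); r=yellow(c,.016)
s=env.get_state(); print(s["orientation"],s["wrist_force"],s["clock"])
E
```

```text
wrist slab slopes [ 0.0087 -0.0019  0.0576] 17815
side slab slopes [ 0.006  -0.0071  0.0578] 3561
yellow [237, 101, 34, 50, 1671] c 492.1 -141.7 size 46.2 31.9 yaw -4.3
[-1.13881995e-04  3.71273369e-02  9.99310532e-01  9.17613552e-05] [-0.64293933  0.11853944  0.05555833] 17.725
```

```bash
python3 - <<'E'
from h import *
for n in("wrist","side","scene"):
    c=cam(n); P=pts(c); D=np.hypot(P[...,0]-.5,P[...,1]+.12)
    def fit(W):
        for _ in range(3):
            A=np.c_[W[:,:2]-[.5,-.12],np.ones(len(W))]; f=np.linalg.lstsq(A,W[:,2],rcond=None)[0]; W=W[abs(W[:,2]-A@f)<.002]
        return f.round(4),len(W)
    print(n,"bench",fit(P[(abs(P[...,2])<.008)&(D<.16)]),"slab",fit(P[(P[...,2]>.05)&(P[...,2]<.064)&(c["image"].min(2)>150)&(abs(P[...,0]-.587)<.08)&(abs(P[...,1]+.215)<.08)]))
    m=(mask(c,(20,110,50),(35,255,255))>0)&(D<.1)&(P[...,2]>.012); print(" shim",fit(P[m]))
E
```

```text
wrist bench (array([ 0.0003, -0.0002, -0.0013]), 54733) slab (array([ 0.0009, -0.0001,  0.0573]), 17121)
 shim (array([-0.0022, -0.0016,  0.0153]), 1483)
side bench (array([-0.0031, -0.0046, -0.001 ]), 6763) slab (array([ 0.002 , -0.0082,  0.0567]), 3442)
 shim (array([-0.0059,  0.0075,  0.0149]), 219)
scene bench (array([-0.0007, -0.    , -0.0009]), 6232) slab (array([ 0.0026, -0.0168,  0.0568]), 1305)
 shim (array([0.0737, 1.2928, 0.0425]), 9)
```

```bash
python3 -c "
from workcell import env; print(env.hand_in())"
```

```text
the job is handed in; nothing more can be done
None
```

I handed the job in at about 18 s on the clock: both yellow shims are stacked under the orange foot, the slab measured level to about 0.001 rad in the wrist camera, and the gripper is clear; the hand-in call returned no verdict.

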